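# Lever open the hall alarm unit and key it

### The arm

A 6-joint arm with a two-finger parallel gripper is mounted at the origin on the work surface. World frame = base frame: x ahead of the robot, y to its left, z up, the work surface at z = 0. Lengths are in m, angles in degrees, forces in N, time in s.
With the tool pointing down it reaches from about 0.35 to 0.875 m from the base axis. Payload 4.2 kg.
Tool frame: the origin (TCP) lies midway between the tips of the shut fingers; the grasp point (between the pads) lies 19 mm behind it; z points along the fingers, y is the line along which they close (so a half turn about z gives the same grasp; the last joint's range is limited). The gripper opens to 87 mm and grips with 3 to 60 N. Pads are 19 mm wide; open, the fingers measure 117 mm over their backs; the gripper's body (75 mm by 190 mm) begins 51 mm behind the grasp point.
Start: joints at [86.608, 22.042, 0.453, 0, -68.411, -14.817], TCP at [0.195, 0.594, 0.223] pointing down, gripper open.
Joint ranges: [-179.83, 179.83], [-69.29, 118.12], [-61.27, 80.66], [-181.25, 117.63], [-171.15, -9.14], [-177.46, 177.46]. Speed limits (degrees/s): [159.86, 159.86, 180, 180, 180, 180].

### API

Orientations are given as a 3x3 rotation matrix whose columns are the frame's x, y, z axes.
In Python, from station import * gives the robot as it stands.
- The arm moves only by the tool move_arm, never from a script. Its argument "targets" is text: rows parted by semicolons, each of 4 numbers parted by spaces: the shift along the world's x, y, z in units of 25 mm (1.0 is 25 mm), then the turn about the world's z in units of 5 degrees (1.0 is 5 degrees). In form: tx ty tz spin; .... A call has 1 to 10 rows; each row shifts and turns the commanded pose from where the row before left it; what a row does not reach is not made up. A row lasts 1/12 s, in which the tool goes at most 41.7 mm and 7.16 degrees, less where a joint would pass 70% of its speed; a pose out of reach is approached as far as the arm can. A call is refused whole if a number of a shift passes 1 or a number of a turn 1, either way. A call with a gripper value outside its range is refused whole. "gripper" is the finger opening in mm, from 0 to 87, set as the call begins (left out, the last holds). The fingers move at their own pace and stop on an object; the grip force is fixed at half the most. Time passes only in rows, so rows that do not move let the fingers close. It gives the time, the measured TCP pose, the force, the opening and the grip force at its end, in the units of the state.
- sense(): the state, without advancing time (a new reading comes with each control period).
- capture(name): name is "side" or "top"; returns a dict with "image" (400x640x3 uint8, blue, green, red), "fx", "fy", "cx", "cy" (pixels), "world_from_camera" (4x4, takes a point from camera to world coordinates). Camera axes: x right, y up, looking along -z (the intrinsics and any distortion apply to the point x, -y, -z); pixel columns grow to the right and rows downward; lengths in m; the calibration is good to about 2 mm. A picture is of the moment at which its call begins. There is no depth.
- finish_job(): hands the job in; it is judged then, once.
The state is a dict: "time_s": time; "joints": joint angles; "joint_velocities": joint speeds; "effort": joint torques, N m; "tcp_pos": TCP position; "ee_rot": TCP orientation; "wrist_force": force on the tool from outside, world axes, zero at the start; "moment": the same for the moment, N m; "gripper_width": opening from 0.0 (shut) to 1.0 (fully open); "gripper_force": force on a finger pad.
Only numpy, scipy, OpenCV 4.12 (cv2) and the standard library are available. Lean on these libraries where they do the work, as an engineer would, in place of code of your own. Each camera call takes 0.05 s, during which the arm holds its last target. There are 200 camera calls.

### The job

The cover of the hall alarm unit has no handle: take the letter opener from its cork mat, put its blade into the slot under the cover's free edge, lever the cover up with it (not with the fingers), and fold the cover right back until it stops. Lay the opener flat on its cork mat again, then press the three buttons inside fully down one at a time, the largest first, then the middle-sized one, the smallest last. Leave the other things on the table where they are.

Things in the scene. Friction and masses are not known exactly. Their poses are not given: they have to be found in the camera images.
- unit: hall alarm unit, white plastic case fixed to the table, 190 (x) x 140 (y) x 70 mm high without cover, walls 6 mm; origin: centre of its underside, z up. Cover hinged along the -y side (two steel knuckles), blade slot in the middle of the +y side. Inside, a deck 28 mm above the table carries three buttons in a row at x = -55, 0, +55 mm, y = 0 (which is where varies)
- slot (a point): centre of the slot's mouth on the outer face of the +y wall: 50 mm wide (unit x), 10 mm high, 60 to 70 mm above the table, right under the closed cover. Axes as the unit's; the blade goes in level along -y. A bright steel sill 50 mm wide, top 60 mm above the table, sticks out 10 mm below it. Inside it is free down to the button tops (50 mm above the table)
- cover_hinge (a point): middle of the hinge line on the unit's -y edge, 70 mm above the table; the line runs along the unit's x
- cover_edge (a point): middle of the underside of the cover's free edge, 140 mm from the hinge line. The cover is a flat aluminium plate, 190 x 140 x 6 mm, 150 g, without handle; it lies on top of the case and turns with the joint
- cover (a joint): cover angle, rad: 0 closed, grows as the free edge rises, 1.57 upright, 2.1 fully back at its stop. The hinge is stiff: the cover stays where it is left; raising it takes about 2 N at the free edge
- btn_large (a joint): travel of the large round grey button (40 mm across), m: 0 up, 0.006 fully down (4 N); springs back
- btn_middle (a joint): travel of the middle-sized round grey button (30 mm across), m: 0 up, 0.006 fully down (4 N); springs back
- btn_small (a joint): travel of the small round grey button (20 mm across), m: 0 up, 0.006 fully down (4 N); springs back
- btn_large_top (a point): centre of the top of the large button, 50 mm above the table, 20 mm below the case's rim
- btn_middle_top (a point): centre of the top of the middle-sized button, same height
- btn_small_top (a point): centre of the top of the small button, same height
- mat: cork mat, fixed to the table, 240 (x) x 100 (y) x 4 mm; origin: centre of its underside
- opener: letter opener on the mat, 190 mm long, 100 g: wooden handle 100 x 20 x 22 mm high, x = -50 to +50 mm, then a flat steel blade 16 mm wide, 3 mm thick, to x = +140 mm, 11 mm above the underside. Origin: underside of the handle's middle; x points along the blade, z up
- opener_grip (a point): a good grip point in the handle's middle height, 20 mm ahead of the handle's middle, 120 mm behind the blade's tip; grip across the 20 mm width
- opener_tip (a point): the blade's tip, middle of its thickness
- star1: bystander: starfish ornament, 130 mm across, 17 mm high
- star2: bystander: second starfish ornament, the same
- candle: bystander: candle jar, 72 mm across, 85 mm high
- dish: bystander: blue bowl, 110 mm across, 35 mm high
- frame: bystander: standing picture frame 180 mm wide, 140 mm high
- books: bystander: two stacked books, 140 x 210 x 45 mm

How it is judged:
By the outcome, as a careful person would: the job done as asked, in the order asked, and still so for the second after the job is handed in, with the robot touching nothing.
It also fails if it takes over 64 s, if anything falls off the work surface, if the arm or the gripper's body presses on something with over 40 N, if the wrist force passes 120 N, or if a joint passes its speed limit or range.

## Working session

There is one attempt and no reset: what is moved stays moved. The work goes in short steps, Python scripts to look and compute and a tool call to move; the robot and the scene stay as the last step left them, time stands still between calls to the robot, and variables do not carry over. Pictures are saved under pics/ and viewed, at most 10 in all, crops included, and the job is handed in when it is done.

Besides the shell and the picture viewer there is one more tool, called after ">>>" in YAML: its name, and indented under it one key for each argument. move_arm: Moves the arm, as the interface text tells. Its arguments: {"type":"object","properties":{"targets":{"type":"string"},"gripper":{"type":"number"}},"required":["targets"]}

```bash
ls; mkdir -p pics; python3 - <<'E'
from station import *
import cv2,numpy as np
for n in("top","side"):
    c=capture(n);cv2.imwrite(f"pics/{n}0.png",c["image"])
    print(n,c["fx"],c["fy"],c["cx"],c["cy"],[k for k in c]);print(np.round(c["world_from_camera"],4))
s=sense();print(s["time_s"],s["tcp_pos"],np.round(s["ee_rot"],3))
E
```

```text
pics
top 381.53709529743657 381.53709529743657 325.6256787661592 205.04480404753818 ['image', 'fx', 'fy', 'cx', 'cy', 'world_from_camera']
[[-0.0215  0.9988 -0.0439  0.474 ]
 [-0.9997 -0.0212  0.0071  0.0322]
 [ 0.0062  0.044   0.999   1.2276]
 [ 0.      0.      0.      1.    ]]
side 439.29901996037154 439.29901996037154 324.28444898718556 200.87257580105495 ['image', 'fx', 'fy', 'cx', 'cy', 'world_from_camera']
[[ 0.8994  0.2625 -0.3497  0.0445]
 [-0.4369  0.5104 -0.7407 -1.0391]
 [-0.0159  0.8189  0.5737  0.9121]
 [ 0.      0.      0.      1.    ]]
0.1 [0.195127   0.59319224 0.2215992 ] [[ 0.95  -0.313 -0.001]
 [-0.313 -0.95  -0.002]
 [ 0.     0.002 -1.   ]]
```

View pics/top0.png

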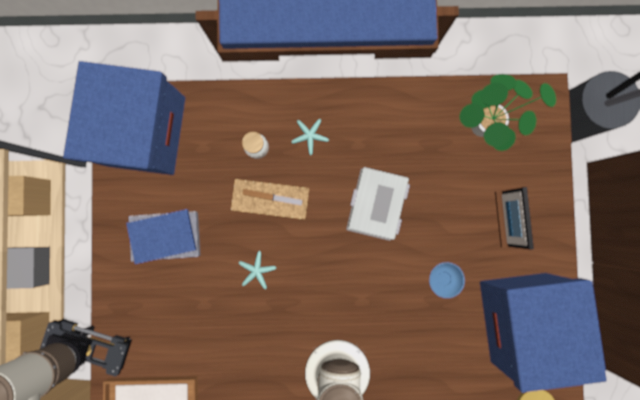

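View pics/side0.png

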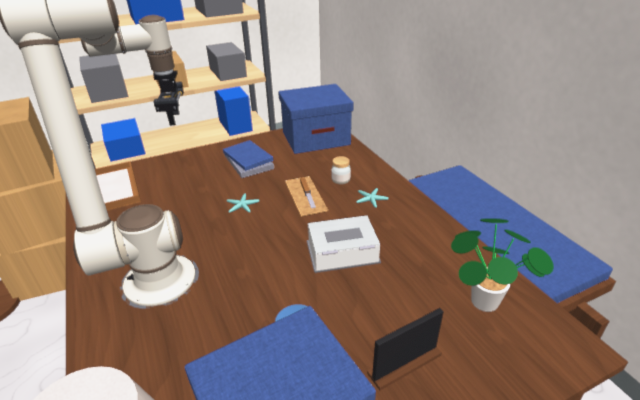

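The top view shows the mat at about (270,199) with the blade pointing right (-y), and the unit at about (380,203). The side view shows the hinge knuckles on the unit's near (-y) side. I'll enlarge both next.

```bash
python3 - <<'E'
import cv2
t=cv2.imread("pics/top0.png")[150:250,220:420];cv2.imwrite("pics/topc.png",cv2.resize(t,None,fx=4,fy=4,interpolation=cv2.INTER_CUBIC))
t=cv2.imread("pics/side0.png")[165:275,270:400];cv2.imwrite("pics/sidec.png",cv2.resize(t,None,fx=5,fy=5,interpolation=cv2.INTER_CUBIC))
E
```

```text
(no output)
```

View pics/topc.png

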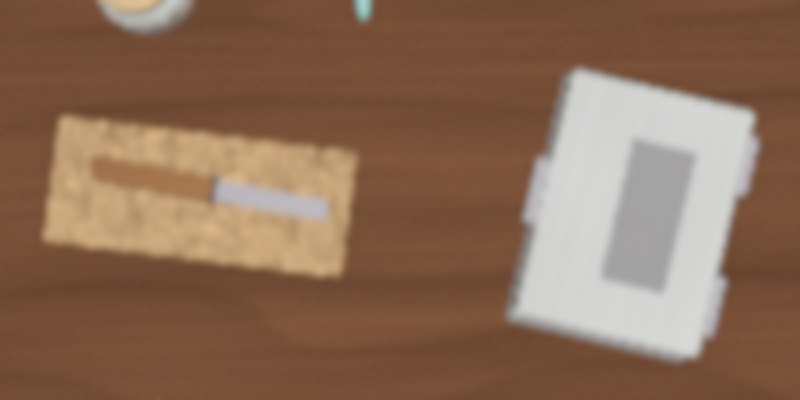

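View pics/sidec.png

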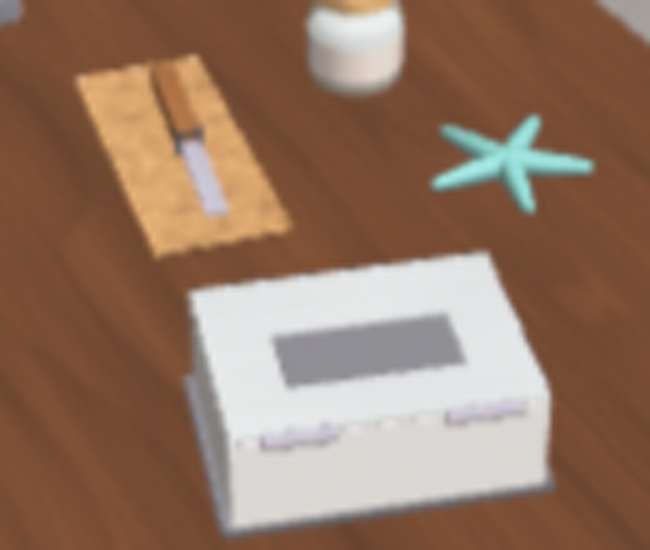

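The top crop shows the cover corners (575,70), (755,112), (697,358), (510,320), with the sill at (537,190) on the mat side and the knuckles on the right. The opener lies along (93,168)–(328,209) and the mat corners are clear. The side crop shows the same things, with the hinge on the near side.

```bash
cat > h.py <<'E'
import numpy as np,cv2
from scipy.optimize import least_squares
C={"top":(381.53709529743657,325.6256787661592,205.04480404753818,np.array([[-0.0215,0.9988,-0.0439,0.474],[-0.9997,-0.0212,0.0071,0.0322],[0.0062,0.044,0.999,1.2276]])),
"side":(439.29901996037154,324.28444898718556,200.87257580105495,np.array([[0.8994,0.2625,-0.3497,0.0445],[-0.4369,0.5104,-0.7407,-1.0391],[-0.0159,0.8189,0.5737,0.9121]]))}
def proj(n,P):
    f,cx,cy,M=C[n];q=(np.atleast_2d(P)-M[:,3])@M[:,:3]
    return np.c_[cx-f*q[:,0]/q[:,2],cy+f*q[:,1]/q[:,2]]
def ray(n,px,z):
    f,cx,cy,M=C[n];d=M[:,:3]@[(px[0]-cx)/f,-(px[1]-cy)/f,-1]
    return M[:,3]+d*(z-M[2,3])/d[2]
def R(a): return np.array([[np.cos(a),-np.sin(a),0],[np.sin(a),np.cos(a),0],[0,0,1]])
def place(p,L): return np.asarray(L)@R(p[2]).T+[p[0],p[1],0]
def fit(obs,p0):  # obs: list of (cam, local pts, pixels)
    r=lambda p:np.concatenate([(proj(n,place(p,L))-px).ravel() for n,L,px in obs])
    s=least_squares(r,p0);return s.x,np.round(s.fun,1)
def tc(a): return (np.array(a)+.5)/4-.5+[220,150]
def sc(a): return (np.array(a)+.5)/5-.5+[270,165]
E
cat > m.py <<'E'
from h import *
np.set_printoptions(suppress=True,precision=4)
# mat: +x along blade? (image right)
m=np.array([[-.12,.05,.004],[.12,.05,.004],[.12,-.05,.004],[-.12,-.05,.004]])
T=tc([(60,115),(357,152),(342,277),(43,242)]);S=sc([(198,55),(292,228),(157,256),(77,77)])
for o in ([("top",m,T)],[("side",m,S)],[("top",m,T),("side",m,S)]): 
    p,f=fit(o,[.5,.2,-1.57]);print("mat",p,np.degrees(p[2]),f)
# cover corners: -x = ? slot side +y (image left), hinge right => x axis = image up?
c=np.array([[.095,.07,.076],[.095,-.07,.076],[-.095,-.07,.076],[-.095,.07,.076]])
T=tc([(575,70),(755,112),(697,358),(510,320)]);S=sc([(488,253),(548,390),(232,440),(190,292)])
for o in ([("top",c,T)],[("side",c,S)],[("top",c,T),("side",c,S)]): 
    p,f=fit(o,[.5,-.1,0]);print("unit",p,np.degrees(p[2]),f)
U=p
for q,z in(((537,190),.06),((748,165),.07),((714,307),.07)):
    w=ray("top",tc(q),z);print("feat",(w-[U[0],U[1],0])@R(U[2]))
# opener, underside z=.004: handle top rear mid, handle front mid, tip
o=np.array([[-.05,0,.026],[.05,0,.026],[.14,0,.0185]])
T=tc([(93,168),(214,189),(328,209)]);S=sc([(168,63),(187,130),(215,212)])
for b in ([("top",o,T)],[("side",o,S)],[("top",o,T),("side",o,S)]): 
    p,f=fit(b,[.5,.2,-1.57]);print("op",p,np.degrees(p[2]),f)
E
python3 m.py
```

```text
mat [ 0.5518  0.2023 -1.7123] -98.10644716217209 [ 0.   0.5 -0.1  0.2 -0.2 -0.2  0.2 -0.4]
mat [ 0.5542  0.2026 -1.7179] -98.43064966547689 [ 0.3  0.2  0.3 -0.2 -0.3 -0.3 -0.3  0.2]
mat [ 0.5527  0.2022 -1.7141] -98.21281246655077 [ 0.1  0.1 -0.1 -0.  -0.2 -0.4  0.2 -0.8 -0.1  0.4  0.1 -0.  -0.5 -0.1
 -0.7  0.4]
unit [ 0.5266 -0.1351 -0.2582] -14.796230861204334 [-0.4  0.4 -0.6  0.7 -0.3  0.2  1.3 -1.2]
unit [ 0.5303 -0.1345 -0.2553] -14.627137718925866 [-0.4 -0.3  0.7  0.5 -0.3 -0.2 -0.  -0.1]
unit [ 0.5282 -0.1353 -0.2571] -14.729220738339343 [-0.5 -0.2 -0.6  0.1 -0.2 -0.4  1.4 -1.7 -0.8  0.   0.2  0.9 -0.9  0.2
 -0.5  0.1]
feat [0.0006 0.0746 0.06  ]
feat [ 0.0559 -0.0767  0.07  ]
feat [-0.0553 -0.0758  0.07  ]
op [ 0.5654  0.2363 -1.7634] -101.03305902710247 [-0.6 -0.1  0.4  0.1  0.2  0. ]
op [ 0.5696  0.2371 -1.8117] -103.80240247913905 [-0.3 -0.3  0.6  0.5 -0.3 -0.2]
op [ 0.567   0.2363 -1.7837] -102.1970085731746 [-0.5 -0.9  0.4 -0.1  0.   0.4 -1.2  0.   0.4  0.7  0.2 -0. ]
```

>>> move_arm:
  targets: "0.86 -0.9 0 -1; 0.86 -0.9 0 -1; 0.86 -0.9 0 -1; 0.86 -0.9 0 -1; 0.86 -0.9 0 -1; 0.86 -0.9 0 -1; 0.86 -0.9 0 -1; 0.86 -0.9 0 -1; 0.86 -0.9 0 -1; 0.86 -0.9 0 -1"
  gripper: 60

```text
time_s: 0.93
tcp_pos: [0.4109, 0.3672, 0.2222]
ee_rot: [[0.367, -0.93, -0.001], [-0.93, -0.367, -0.001], [0.0, 0.001, -1.0]]
wrist_force: [0.2, 1.0, -0.2]
gripper_width: 0.691
gripper_force: 0.0
```

>>> move_arm:
  targets: "0.86 -0.9 0 -1; 0.86 -0.9 0 -1; 0.86 -0.9 0 -1; 0.86 -0.9 0 -1; 0.86 -0.9 -0.5 -1; 0.86 -0.9 -1 -1; 0.86 -0.9 -1 -0.8; 0 0 -0.5 0; 0 0 0 0"

```text
time_s: 1.68
tcp_pos: [0.5593, 0.2084, 0.143]
ee_rot: [[-0.215, -0.977, -0.008], [-0.977, 0.215, -0.004], [0.006, 0.007, -1.0]]
wrist_force: [-0.0, -0.2, -1.3]
gripper_width: 0.693
gripper_force: 0.0
```

>>> move_arm:
  targets: "0.05 -0.05 -1 0; 0 0 -1 0; 0 0 -1 0; 0 0 -1 0; 0 0 -0.6 0; 0 0 -0.4 0; 0 0 -0.3 0; 0 0 0 0; 0 0 0 0"

```text
time_s: 2.43
tcp_pos: [0.5625, 0.2106, 0.0159]
ee_rot: [[-0.211, -0.978, 0.001], [-0.978, 0.211, 0.001], [-0.001, -0.001, -1.0]]
wrist_force: [-0.2, 0.1, -0.6]
gripper_width: 0.689
gripper_force: 0.0
```

```bash
python3 - <<'E'
from station import *
import cv2,numpy as np
s=sense();print(s["tcp_pos"],s["wrist_force"])
a=capture("top")["image"][160:230,210:310];b=capture("side")["image"][150:250,250:370]
a=cv2.resize(a,(600,420),interpolation=cv2.INTER_CUBIC)[:,:400] if 0 else cv2.resize(a,(400,280),interpolation=cv2.INTER_CUBIC)
b=cv2.resize(b,(400,333),interpolation=cv2.INTER_CUBIC)
im=np.zeros((333,800,3),np.uint8);im[:280,:400]=a;im[:,400:]=b;cv2.imwrite("pics/g1.png",im)
E
```

```text
[0.56249161 0.21059993 0.01587318] [-0.19816998  0.06357146 -0.62827968]
```

View pics/g1.png

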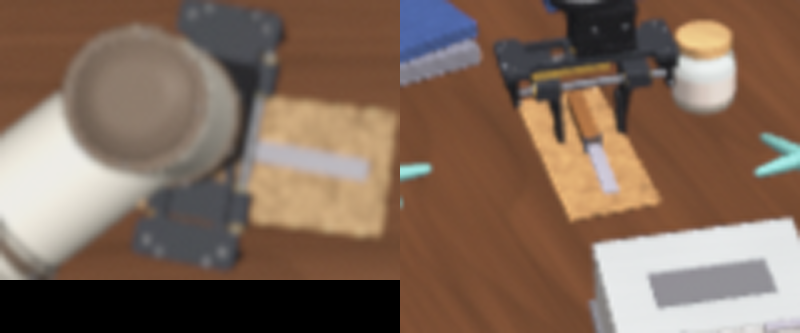

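The fingers straddle the handle. The gripper body's +x end comes close to the candle jar, so I'll check that distance first.

```bash
python3 - <<'E'
from h import *
# lid disc in top image ~ (254,143), visible in side0 lid top ~ (341,161)
print(ray("top",(254.,143.5),.085),ray("side",(341,162),.083))
print(ray("top",(308.,165),.0), ray("top",(257,157),0.))
for z in(.09,.11):print(z,ray("top",np.array((284,10))/4+[210,160],z),ray("top",np.array((190,5))/4+[210,160],z),ray("top",np.array((235,265))/4+[210,160],z))
E
```

```text
[0.71452841 0.23602855 0.085     ] [0.71715861 0.23177066 0.083     ]
[0.65878615 0.07768888 0.        ] [0.68820028 0.24208324 0.        ]
0.09 [0.65443662 0.15508753 0.09      ] [0.65964851 0.2253739  0.09      ] [0.46445922 0.19460956 0.09      ]
0.11 [0.65126438 0.15292706 0.11      ] [0.65638465 0.22197773 0.11      ] [0.46462695 0.19175426 0.11      ]
```

The candle's nearest point is x≈0.679 and the body ends at ≈0.658, so it's clear. I'll go down the last bit and grip.

>>> move_arm:
  targets: "0 0 -0.3 0; 0 0 0 0; 0 0 0 0"

```text
time_s: 2.78
tcp_pos: [0.5618, 0.2098, 0.0074]
ee_rot: [[-0.212, -0.977, -0.0], [-0.977, 0.212, -0.0], [0.0, 0.0, -1.0]]
wrist_force: [-0.8, 0.0, -1.0]
gripper_width: 0.692
gripper_force: 0.0
```

>>> move_arm:
  targets: "0 0 0 0; 0 0 0 0; 0 0 0 0; 0 0 0 0; 0 0 0 0; 0 0 0 0"
  gripper: 0

```text
time_s: 3.28
tcp_pos: [0.562, 0.2099, 0.0076]
ee_rot: [[-0.211, -0.977, 0.0], [-0.977, 0.211, 0.0], [-0.0, -0.0, -1.0]]
wrist_force: [-0.4, -0.3, -0.5]
gripper_width: 0.313
gripper_force: 0.0
```

>>> move_arm:
  targets: "0 0 0 0; 0 0 0 0; 0 0 0 0; 0 0 0 0; 0 0 0 0; 0 0 0 0"

```text
time_s: 3.78
tcp_pos: [0.562, 0.2099, 0.0075]
ee_rot: [[-0.212, -0.977, -0.0], [-0.977, 0.212, -0.0], [0.0, 0.0, -1.0]]
wrist_force: [-0.2, 0.1, 1.0]
gripper_width: 0.229
gripper_force: 30.0
```

>>> move_arm:
  targets: "0 0 0.5 0; 0 0 1 0; 0 0 0.6 -0.25; 0.2 -0.8 0 -0.25; 0.2 -0.9 0 0; 0.2 -0.9 0 0; 0.2 -0.9 0 0; 0.1 -0.9 0 0; 0 -0.8 0 0; 0 0 0 0"

```text
time_s: 4.62
tcp_pos: [0.5836, 0.0767, 0.0595]
ee_rot: [[-0.258, -0.966, -0.002], [-0.966, 0.258, -0.001], [0.001, 0.002, -1.0]]
wrist_force: [-0.1, -0.9, -1.2]
gripper_width: 0.227
gripper_force: 30.0
```

```bash
python3 - <<'E'
from station import *
import cv2,numpy as np
s=sense();print(s["tcp_pos"],s["wrist_force"],s["ee_rot"])
a=capture("top")["image"][165:235,300:400];b=capture("side")["image"][180:265,285:385]
a=cv2.resize(a,(400,280),interpolation=cv2.INTER_CUBIC);b=cv2.resize(b,(400,340),interpolation=cv2.INTER_CUBIC)
im=np.zeros((340,800,3),np.uint8);im[:280,:400]=a;im[:,400:]=b;cv2.imwrite("pics/g2.png",im)
E
```

```text
[0.58362947 0.07671393 0.05954193] [-0.1292493  -0.92812533 -1.16430158] [[-2.57771216e-01 -9.66203578e-01 -2.15525126e-03]
 [-9.66205176e-01  2.57773241e-01 -7.16498636e-04]
 [ 1.24784965e-03  1.89772220e-03 -9.99997421e-01]]
```

View pics/g2.png

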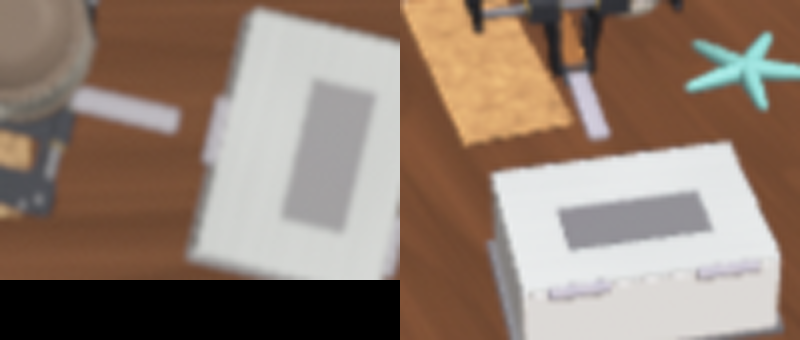

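In the top crop the blade tip is at (179,123), pointing at the sill at (214,131). In the side crop the tip is at (198,137) of its half. I'll triangulate it.

```bash
python3 - <<'E'
from h import *
np.set_printoptions(suppress=True,precision=4)
t=(np.array([180,123])+.5)/4-.5+[300,165];s=(np.array([198,137])+.5)/4-.5+[285,180]
r=least_squares(lambda P:np.r_[proj("top",P)[0]-t,proj("side",P)[0]-s],[.55,-.03,.065]);print(r.x,r.fun)
U=np.array([.5282,-.1353,0]);Y=np.radians(-14.73)
print("tip local",(r.x-U)@R(Y), "tip rel tcp",r.x-[.5836,.0767,.0595])
for z in(.06,.065,.07):print((ray("top",t,z)-U)@R(Y),(ray("side",s,z)-U)@R(Y))
q=(np.array([214,131])+.5)/4-.5+[300,165];print("sill",(ray("top",q,.06)-U)@R(Y))
E
```

```text
[ 0.5528 -0.0343  0.0722] [-0.0098  0.0243  0.0274 -0.003 ]
tip local [-0.0019  0.1039  0.0722] tip rel tcp [-0.0308 -0.111   0.0127]
[-0.0008  0.1035  0.06  ] [0.0015 0.12   0.06  ]
[-0.0012  0.1037  0.065 ] [0.0001 0.1134 0.065 ]
[-0.0016  0.1039  0.07  ] [-0.0013  0.1069  0.07  ]
sill [-0.0007  0.0767  0.06  ]
```

Triangulation and kinematics agree within a few mm, with the tip at z≈0.068–0.072 and centred on the slot. I'll lower about 4.5 mm and insert gently.

>>> move_arm:
  targets: "0.04 0 -0.2 0; -0.06 -0.24 0 0; -0.06 -0.24 0 0; -0.06 -0.24 0 0; -0.06 -0.24 0 0; -0.06 -0.24 0 0; -0.06 -0.24 0 0; 0 0 0 0; 0 0 0 0"

```text
time_s: 5.47
tcp_pos: [0.5765, 0.0435, 0.0552]
ee_rot: [[-0.255, -0.967, 0.0], [-0.967, 0.255, 0.0], [-0.0, -0.0, -1.0]]
wrist_force: [0.3, 0.0, -1.9]
gripper_width: 0.226
gripper_force: 30.0
```

>>> move_arm:
  targets: "-0.05 -0.2 0 0; -0.05 -0.2 0 0; -0.05 -0.2 0 0; -0.05 -0.2 0 0; 0 0 0 0; 0 0 0 0"

```text
time_s: 5.97
tcp_pos: [0.5715, 0.0235, 0.0551]
ee_rot: [[-0.254, -0.967, 0.0], [-0.967, 0.254, -0.0], [0.0, -0.0, -1.0]]
wrist_force: [0.2, 0.0, -1.9]
gripper_width: 0.23
gripper_force: 30.0
```

```bash
python3 - <<'E'
import numpy as np
r=.12;th=np.radians(np.arange(0,121,6));y=r*np.cos(th);z=r*np.sin(th)
d=np.array([.2538,.9673])
for i in range(20): 
    dy=y[i+1]-y[i];print(int((i+1)*6),np.round([dy*d[0]/.025,dy*d[1]/.025,(z[i+1]-z[i])/.025],2))
E
```

```text
6 [-0.01 -0.03  0.5 ]
12 [-0.02 -0.08  0.5 ]
18 [-0.03 -0.13  0.49]
24 [-0.05 -0.17  0.47]
30 [-0.06 -0.22  0.45]
36 [-0.07 -0.26  0.42]
42 [-0.08 -0.31  0.39]
48 [-0.09 -0.34  0.36]
54 [-0.1  -0.38  0.32]
60 [-0.11 -0.41  0.27]
66 [-0.11 -0.43  0.23]
72 [-0.12 -0.45  0.18]
78 [-0.12 -0.47  0.13]
84 [-0.13 -0.48  0.08]
90 [-0.13 -0.49  0.03]
96 [-0.13 -0.49 -0.03]
102 [-0.13 -0.48 -0.08]
108 [-0.12 -0.47 -0.13]
114 [-0.12 -0.45 -0.18]
120 [-0.11 -0.43 -0.23]
```

>>> move_arm:
  targets: "0 0 0.2 0; 0 0 0.25 0; 0 -0.01 0.25 0; 0 -0.02 0.25 0; 0 0 0 0; 0 0 0 0"

```text
time_s: 6.47
tcp_pos: [0.5721, 0.0234, 0.0797]
ee_rot: [[-0.254, -0.967, 0.002], [-0.967, 0.254, 0.0], [-0.001, -0.002, -1.0]]
wrist_force: [0.5, 0.2, -1.1]
gripper_width: 0.228
gripper_force: 30.0
```

```bash
cat > look.py <<'E'
from station import *
import cv2,numpy as np,sys
s=sense();print(s["time_s"],s["tcp_pos"],s["wrist_force"],s["moment"])
b=capture("side")["image"][160:270,285:405];a=capture("top")["image"][150:250,310:430]
a=cv2.resize(a,(400,333),interpolation=cv2.INTER_CUBIC);b=cv2.resize(b,(400,366),interpolation=cv2.INTER_CUBIC)
im=np.zeros((366,800,3),np.uint8);im[:333,:400]=a;im[:,400:]=b;cv2.imwrite(sys.argv[1],im)
E
python3 look.py pics/g3.png
```

```text
6.4667 [0.57211022 0.02342616 0.07969511] [ 0.50149999  0.17244915 -1.12856334] [ 0.06881677 -0.07650754  0.04757382]
```

View pics/g3.png

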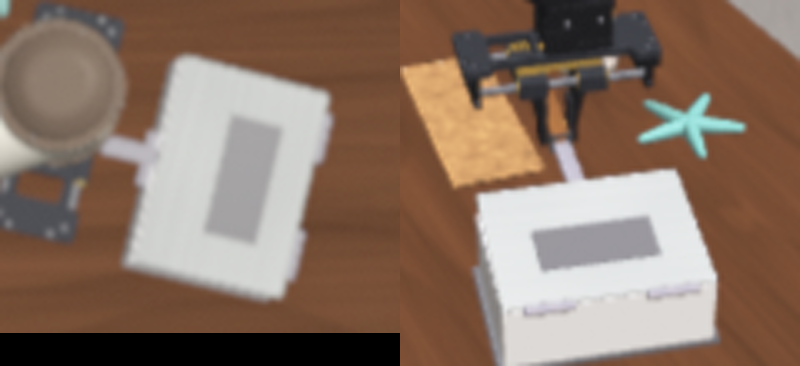

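The cover edge has moved up about 5–6 px in the side crop (left corner now at (77,190)), so it is rising with the blade. I'll continue along the arc.

>>> move_arm:
  targets: "-0.01 -0.05 0.25 0; -0.01 -0.06 0.25 0; -0.02 -0.07 0.24 0; -0.02 -0.08 0.24 0; -0.03 -0.09 0.23 0; -0.03 -0.11 0.23 0; -0.03 -0.11 0.23 0; -0.03 -0.13 0.21 0; -0.04 -0.13 0.21 0; 0 0 0 0"

```text
time_s: 7.4
tcp_pos: [0.5662, 0.0017, 0.1324]
ee_rot: [[-0.254, -0.967, 0.001], [-0.967, 0.254, -0.0], [-0.0, -0.001, -1.0]]
wrist_force: [0.4, 0.1, -1.9]
gripper_width: 0.225
gripper_force: 30.0
```

```bash
python3 look.py pics/g4.png
```

```text
7.4 [0.56623265 0.00166115 0.1324426 ] [ 0.40855412  0.10693865 -1.86210705] [ 0.26758287 -0.03228483  0.00792652]
```

View pics/g4.png

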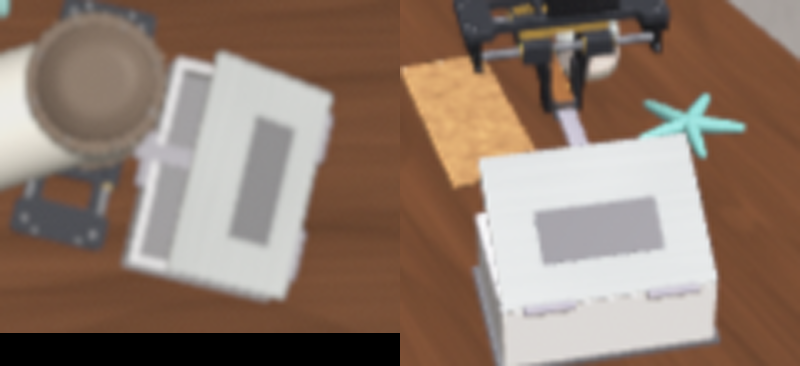

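The cover is clearly open to about 36°, with the blade still under it. I'll carry on past upright.

>>> move_arm:
  targets: "-0.08 -0.31 0.39 0; -0.09 -0.34 0.36 0; -0.1 -0.38 0.32 0; -0.11 -0.41 0.27 0; -0.11 -0.43 0.23 0; -0.12 -0.45 0.18 0; -0.12 -0.47 0.13 0; -0.13 -0.48 0.08 0; 0 0 0 0"

```text
time_s: 8.25
tcp_pos: [0.544, -0.0818, 0.1808]
ee_rot: [[-0.256, -0.967, 0.001], [-0.967, 0.256, -0.001], [0.001, -0.001, -1.0]]
wrist_force: [0.5, 0.8, -0.7]
gripper_width: 0.233
gripper_force: 30.0
```

>>> move_arm:
  targets: "-0.13 -0.49 0.03 0; -0.13 -0.49 -0.03 0; -0.13 -0.48 -0.08 0; -0.12 -0.47 -0.13 0; -0.12 -0.45 -0.18 0; -0.11 -0.43 -0.23 0; 0 0 0 0; 0 0 0 0"

```text
time_s: 8.92
tcp_pos: [0.5252, -0.1504, 0.1637]
ee_rot: [[-0.255, -0.967, -0.002], [-0.967, 0.255, -0.0], [0.001, 0.002, -1.0]]
wrist_force: [-0.2, 0.3, -1.4]
gripper_width: 0.22
gripper_force: 30.0
```

>>> move_arm:
  targets: "-0.03 -0.12 -0.06 0; -0.03 -0.12 -0.06 0; -0.03 -0.12 -0.06 0; 0 0 0 0; 0 0 0 0"

```text
time_s: 9.33
tcp_pos: [0.5262, -0.1539, 0.16]
ee_rot: [[-0.253, -0.967, 0.006], [-0.967, 0.253, 0.006], [-0.008, -0.004, -1.0]]
wrist_force: [3.2, 17.4, 0.3]
gripper_width: 0.22
gripper_force: 30.0
```

That's 17 N against the stop, so the cover is fully back. I'll back off and carry the opener home.

>>> move_arm:
  targets: "0.1 0.4 0 0; 0.1 0.7 0 0; 0.1 1 0 0; 0.1 1 0 0; 0.1 1 0 0; 0.1 1 0 0; 0.1 1 0 0; 0.1 1 0 0; 0.1 1 0 0; 0.1 1 0 0"

```text
time_s: 10.17
tcp_pos: [0.5485, 0.0702, 0.16]
ee_rot: [[-0.253, -0.967, -0.0], [-0.967, 0.253, -0.001], [0.001, 0.0, -1.0]]
wrist_force: [0.4, 0.1, -1.1]
gripper_width: 0.228
gripper_force: 30.0
```

>>> move_arm:
  targets: "0.1 1 0 0; 0.1 1 0 0; 0.1 1 -0.5 0.25; 0.1 1 -0.8 0.25; 0.1 1 -0.8 0; 0 0.3 -0.8 0; 0 0 -0.8 0; 0 0 0 0; 0 0 0 0"

```text
time_s: 10.92
tcp_pos: [0.5605, 0.2011, 0.0666]
ee_rot: [[-0.211, -0.978, -0.003], [-0.978, 0.211, -0.002], [0.003, 0.002, -1.0]]
wrist_force: [0.2, -0.2, -0.3]
gripper_width: 0.226
gripper_force: 30.0
```

>>> move_arm:
  targets: "0.05 0.35 -0.6 0; 0 0 -0.5 0; 0 0 -0.4 0; 0 0 -0.3 0; 0 0 -0.2 0; 0 0 -0.1 0; 0 0 0 0; 0 0 0 0"

```text
time_s: 11.58
tcp_pos: [0.5629, 0.2102, 0.0156]
ee_rot: [[-0.211, -0.977, 0.001], [-0.977, 0.211, 0.0], [-0.0, -0.001, -1.0]]
wrist_force: [-1.1, 0.2, -2.0]
gripper_width: 0.227
gripper_force: 30.0
```

>>> move_arm:
  targets: "0 0 -0.1 0; 0 0 -0.1 0; 0 0 -0.08 0; 0 0 0 0; 0 0 0 0; 0 0 0 0"

```text
time_s: 12.08
tcp_pos: [0.5629, 0.2102, 0.0084]
ee_rot: [[-0.212, -0.977, 0.001], [-0.977, 0.212, 0.0], [-0.001, -0.001, -1.0]]
wrist_force: [-0.1, -1.7, 1.5]
gripper_width: 0.225
gripper_force: 30.0
```

>>> move_arm:
  targets: "0 0 0 0; 0 0 0 0; 0 0 0 0; 0 0 0 0; 0 0 0 0; 0 0 0 0; 0 0 0 0; 0 0 0 0"
  gripper: 55

```text
time_s: 12.75
tcp_pos: [0.5625, 0.2102, 0.008]
ee_rot: [[-0.211, -0.977, -0.0], [-0.977, 0.211, -0.0], [0.0, 0.0, -1.0]]
wrist_force: [-0.3, 0.7, -0.4]
gripper_width: 0.623
gripper_force: 0.0
```

>>> move_arm:
  targets: "0 0 0.5 0; 0 0 1 0; 0 0 1 0; 0 0 1 0; 0 0 1 0; -0.4 0.3 1 0; -0.6 0.3 1 0; -0.6 0.3 0.5 0; -0.6 0.3 0 0; 0 0 0 0"

```text
time_s: 13.58
tcp_pos: [0.5059, 0.2412, 0.1846]
ee_rot: [[-0.21, -0.978, 0.001], [-0.978, 0.21, 0.002], [-0.002, -0.001, -1.0]]
wrist_force: [-0.9, -0.4, -1.1]
gripper_width: 0.636
gripper_force: 0.0
```

```bash
python3 - <<'E'
from station import *
import cv2,numpy as np
s=sense();print(s["time_s"],s["tcp_pos"],s["wrist_force"])
T=capture("top")["image"];S=capture("side")["image"];cv2.imwrite("pics/raw_t.png",T);cv2.imwrite("pics/raw_s.png",S)
r=lambda a:cv2.resize(a,(400,300),interpolation=cv2.INTER_CUBIC)
im=np.zeros((600,800,3),np.uint8)
im[:300,:400]=r(T[150:240,330:450]);im[:300,400:]=r(T[165:240,220:320])
im[300:,:400]=r(S[165:270,285:425]);im[300:,400:]=r(S[160:235,265:365]);cv2.imwrite("pics/g5.png",im)
E
```

```text
13.5833 [0.50585666 0.24119603 0.1845724 ] [-0.90226743 -0.41077774 -1.07099107]
```

View pics/g5.png

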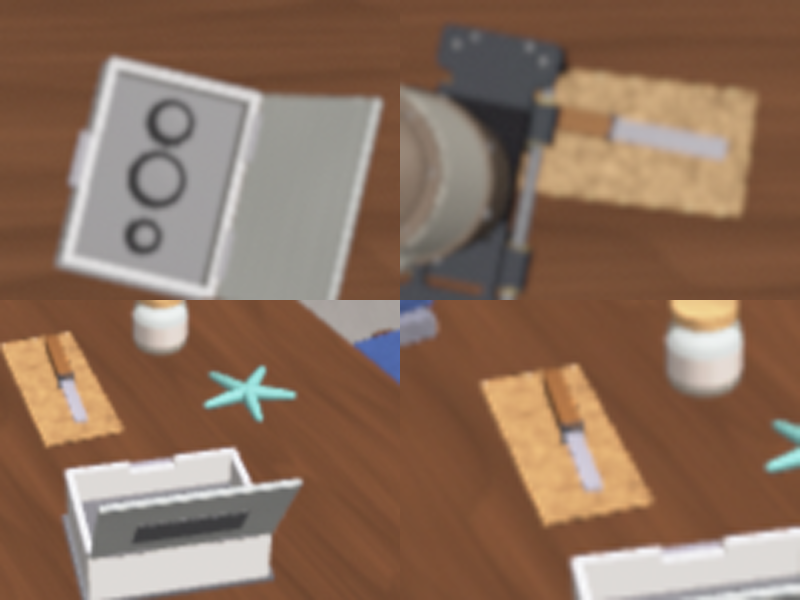

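The opener lies flat on the mat and the cover is folded back. In the top crop (left half) the large button is in the middle (157,179), the middle-sized one at (171,122) on +x, and the small one at (143,236) on -x.

```bash
python3 - <<'E'
from h import *
np.set_printoptions(suppress=True,precision=4)
U=[.5282,-.1353,np.radians(-14.73)]
t=lambda q:(np.array(q)+.5)*np.array([120/400,90/300])-.5+[330,150]
for n,q,x in(("L",(157,179),0),("M",(171,122),.055),("S",(143,236),-.055)):
    print(n,ray("top",t(q),.05),place(U,[[x,0,.05]]))
for a in(1.9,2.0,2.1):
    P=place(U,[[s*.095,-.07+.14*np.cos(a),.07+.14*np.sin(a)] for s in(-1,1)])
    print(a,(proj("side",P)-[285,165]+.5)*np.array([400/140,300/105])+[0,300],(proj("top",P)-[330,150]+.5)/.3)
E
```

```text
L [ 0.5276 -0.1344  0.05  ] [[ 0.5282 -0.1353  0.05  ]]
M [ 0.5804 -0.1488  0.05  ] [[ 0.5814 -0.1493  0.05  ]]
S [ 0.4751 -0.1199  0.05  ] [[ 0.475  -0.1213  0.05  ]]
1.9 [[ 92.2941 480.2157]
 [293.2473 452.9979]] [[297.6794 317.688 ]
 [349.8288  89.0261]]
2.0 [[ 95.0402 493.5119]
 [297.225  465.7916]] [[311.7295 321.0643]
 [363.5074  93.5044]]
2.1 [[ 97.7364 507.6739]
 [300.9588 479.4526]] [[324.5181 324.1376]
 [375.8755  97.9478]]
```

The cover corners match 2.1 rad and the buttons match the unit pose within 1 mm. Now I'll shut the fingers and go over the large button.

>>> move_arm:
  targets: "0.06 -1 0 -0.25; 0.06 -1 0 -0.25; 0.06 -1 0 0; 0.06 -1 0 0; 0.06 -1 0 0; 0.06 -1 0 0; 0.06 -1 0 0; 0.06 -1 0 0; 0.06 -1 0 0; 0.06 -1 0 0"
  gripper: 0

```text
time_s: 14.52
tcp_pos: [0.5227, -0.0117, 0.1823]
ee_rot: [[-0.255, -0.967, -0.001], [-0.967, 0.255, -0.001], [0.001, 0.001, -1.0]]
wrist_force: [1.0, -0.1, 0.4]
gripper_width: 0.027
gripper_force: 0.0
```

>>> move_arm:
  targets: "0.06 -1 0 0; 0.06 -1 -0.4 0; 0.06 -1 -0.8 0; 0.06 -1 -0.8 0; 0.05 -1 -0.8 0; 0 0 -0.8 0; 0 0 0 0; 0 0 0 0; 0 0 0 0"

```text
time_s: 15.27
tcp_pos: [0.5306, -0.1349, 0.0937]
ee_rot: [[-0.253, -0.967, 0.001], [-0.967, 0.253, -0.0], [0.0, -0.001, -1.0]]
wrist_force: [0.2, 0.4, 0.4]
gripper_width: 0.006
gripper_force: 0.0
```

>>> move_arm:
  targets: "-0.1 0 -0.8 0; 0 0 -0.5 0; 0 0 -0.2 0; 0 0 -0.2 0; 0 0 -0.2 0; 0 0 -0.2 0; 0 0 0 0; 0 0 0 0; 0 0 0 0"

```text
time_s: 16.02
tcp_pos: [0.5285, -0.1344, 0.0442]
ee_rot: [[-0.252, -0.968, 0.003], [-0.968, 0.252, -0.001], [-0.0, -0.003, -1.0]]
wrist_force: [-5.7, 3.7, 18.0]
gripper_width: 0.004
gripper_force: 8.9
```

>>> move_arm:
  targets: "0 0 0.4 0; 0 0 0.8 0; 0 0 0.5 0; 0.7 -0.19 0 0; 0.7 -0.19 0 0; 0.7 -0.19 0 0; 0 0 0 0; 0 0 0 0"

```text
time_s: 16.68
tcp_pos: [0.5803, -0.1491, 0.0831]
ee_rot: [[-0.254, -0.967, 0.001], [-0.967, 0.254, 0.0], [-0.0, -0.001, -1.0]]
wrist_force: [0.4, 0.9, 0.4]
gripper_width: 0.003
gripper_force: 0.0
```

>>> move_arm:
  targets: "0 0 -0.5 0; 0 0 -0.5 0; 0 0 -0.2 0; 0 0 -0.2 0; 0 0 -0.2 0; 0 0 -0.1 0; 0 0 0 0; 0 0 0 0; 0 0 0 0"

```text
time_s: 17.43
tcp_pos: [0.5789, -0.149, 0.0442]
ee_rot: [[-0.253, -0.968, -0.001], [-0.968, 0.253, -0.001], [0.001, 0.001, -1.0]]
wrist_force: [-7.7, 3.2, 18.0]
gripper_width: 0.006
gripper_force: 9.1
```

Next the small one, at (0.475,-0.1205).

>>> move_arm:
  targets: "0 0 0.4 0; 0 0 0.8 0; 0 0 0.5 0; -0.84 0.23 0 0; -0.84 0.23 0 0; -0.84 0.23 0 0; -0.84 0.23 0 0; -0.84 0.23 0 0; 0 0 0 0; 0 0 0 0"

```text
time_s: 18.27
tcp_pos: [0.4745, -0.1201, 0.0838]
ee_rot: [[-0.253, -0.967, 0.002], [-0.967, 0.253, -0.0], [-0.0, -0.002, -1.0]]
wrist_force: [1.6, 0.5, 0.0]
gripper_width: 0.004
gripper_force: 0.0
```

>>> move_arm:
  targets: "0 0 -0.5 0; 0 0 -0.5 0; 0 0 -0.2 0; 0 0 -0.2 0; 0 0 -0.2 0; 0 0 -0.1 0; 0 0 0 0; 0 0 0 0; 0 0 0 0"

```text
time_s: 19.02
tcp_pos: [0.4756, -0.1205, 0.0439]
ee_rot: [[-0.252, -0.968, 0.001], [-0.968, 0.252, -0.001], [0.001, -0.002, -1.0]]
wrist_force: [-7.8, 3.6, 25.1]
gripper_width: 0.004
gripper_force: 12.4
```

>>> move_arm:
  targets: "0 0 0.4 0; 0 0 0.8 0; 0 0 1 0; 0 0.3 1 0; 0 0.5 1 0; 0 0.5 1 0; 0 0.5 0.5 0; 0 0 0 0; 0 0 0 0"

```text
time_s: 19.77
tcp_pos: [0.4754, -0.0749, 0.1837]
ee_rot: [[-0.253, -0.967, 0.002], [-0.967, 0.253, 0.001], [-0.001, -0.002, -1.0]]
wrist_force: [-0.7, -1.0, 0.6]
gripper_width: 0.006
gripper_force: 0.0
```

```bash
python3 - <<'E'
from station import *
import cv2,numpy as np
s=sense();print(s["time_s"],s["tcp_pos"])
T=capture("top")["image"];S=capture("side")["image"]
im=np.zeros((600,800,3),np.uint8)
im[:,:]=cv2.resize(np.vstack([T[110:310,100:500],S[130:330,220:620]]),(800,600)) 
cv2.imwrite("pics/g6.png",im)
E
```

```text
19.7667 [ 0.47537068 -0.07490144  0.18369758]
```

View pics/g6.png

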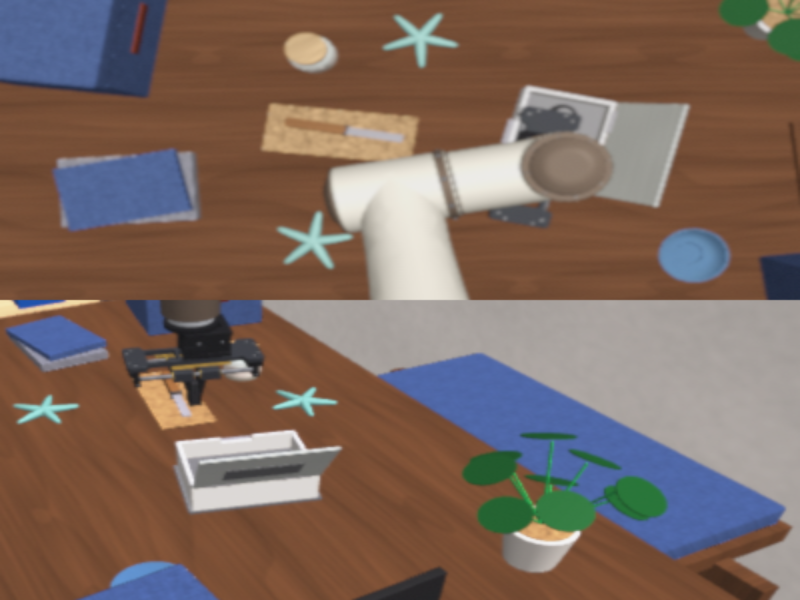

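The final views show the cover fully back, the opener flat on its mat at about (345,130), the other things in place and the arm clear.

```bash
python3 -c "
from station import *
print(finish_job())"
```

```text
the job is handed in; nothing more can be done
None
```

The job is handed in at about 20 s: I levered the cover back to its stop with the opener, laid the opener flat on its mat, then pressed the large, middle and small buttons fully down in that order, and the other things stayed where they were.

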